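# Pack the knob weights into their fitted case and put the cover on

## Robot

A 6-joint arm with a two-finger parallel gripper is mounted at the origin on a cart in front of the work surface, level with it; the furniture and walls round the work are solid. World frame = base frame: x ahead of the robot, y to its left, z up, the work surface at z = 0. Lengths are in m, angles in degrees, forces in N, time in s.
With the tool pointing down it reaches from about 0.35 to 0.875 m from the base axis. Payload 4.2 kg.
Tool frame: the origin (TCP) lies on the centre line of the jaws, within the pads' length; the fingertips stand 11 mm ahead of it and the grasp point (between the pads) lies 8 mm behind it; z points along the fingers, y is the line along which they close (so a half turn about z gives the same grasp; the last joint's range is limited). The gripper opens to 87 mm and grips with 3 to 60 N. Pads are 19 mm wide; open, the fingers measure 117 mm over their backs; the gripper's body (75 mm by 190 mm) begins 51 mm behind the grasp point.
Start: joints at [87.239, 22.042, 0.453, 0, -68.411, -14.817], TCP at [0.189, 0.596, 0.234] pointing down, gripper open.
Joint ranges: [-179.83, 179.83], [-69.29, 118.12], [-61.27, 80.66], [-181.25, 117.63], [-171.15, -9.14], [-177.46, 177.46]. Speed limits (degrees/s): [159.86, 159.86, 180, 180, 180, 180].

## Interface

Orientations are given as a 3x3 rotation matrix whose columns are the frame's x, y, z axes.
In Python, from station import r gives the robot as it stands.
- The arm moves only by the tool servo_tool, never from a script. Its argument "commands" is a list that holds one entry, the list of rows, each a list of 7 numbers: the closure, from 0 (fully open) to 1 (shut), then the shift along the tool's x, y, z in mm, then the turn, a rotation vector about the tool's x, y, z in rad. In form: [[[claw, x, y, z, ax, ay, az], ...]]. A call has exactly 5 rows; each row is the pose to reach, as a shift and turn from the pose commanded when the call began, along the tool's axes at that moment; what a row does not reach only later rows make up. A row lasts 1/10 s, in which the tool goes at most 50 mm and 8.59 degrees, less where a joint would pass 70% of its speed; a pose out of reach is approached as far as the arm can. A call with a gripper value outside its range is refused whole. The fingers move at their own pace and stop on an object; the grip force is fixed at half the most. Time passes only in rows, so rows that repeat a pose let the fingers close, or fill a call up. It gives the time, the measured TCP pose, the force, the opening and the grip force at its end, in the units of the state.
- r.sense(): the state, without advancing time (a new reading comes with each control period).
- r.capture(name): name is "scene" or "top" or "wrist"; returns a dict with "pixels" (384x512x3 uint8, red, green, blue), "camera_matrix" (3x3 intrinsics, pixels), "R" (3x3) and "t" (3): a world point X has camera coordinates R X + t. Camera axes: x right, y down, z forward; pixel columns grow to the right and rows downward; lengths in m; the calibration is good to about 2 mm. A picture is of the moment at which its call begins. There is no depth.
- r.finish_job(): hands the job in; it is judged then, once.
The state is a dict: "time_s": time; "joints": joint angles; "joint_velocities": joint speeds; "effort": joint torques, N m; "tcp_pos": TCP position; "ee_rot": TCP orientation; "wrist_force": force on the tool from outside, world axes, zero at the start; "moment": the same for the moment, N m; "gripper_width": opening from 0.0 (shut) to 1.0 (fully open); "gripper_force": force on a finger pad.
Only numpy, scipy, OpenCV 4.12 (cv2) and the standard library are available. Lean on these libraries where they do the work, as an engineer would, in place of code of your own. Each camera call takes 0.05 s, during which the arm holds its last target. There are 200 camera calls.

## Task

The balance check is finished: put the four steel knob weights back into the wooden case, each standing upright in the bore of its own size, then lift the wooden cover by its bar and set it fully down over the block. Do not tip any weight over, and leave the hooked weight, the plain cylinder, the slotted weight and the sample cup where they stand.

Things in the scene. Friction and masses are not known exactly. Their poses are not given: they have to be found in the camera images.
- weight_500: Loose steel knob weight, 500 g, largest of the set, upright: round body 40 mm diameter, 40 mm tall, thin neck, round knob 27 mm diameter from 46 to 60 mm above the underside. Origin: centre of its underside, z up. Grip it by the knob, fingertips above the body's shoulder: in its bore only the part more than 14 mm above the underside stands clear of the block.
- weight_200: Loose steel knob weight, 200 g, second of the set, upright: round body 30 mm diameter, 31 mm tall, thin neck, round knob 21 mm diameter from 36 to 48 mm above the underside. Origin: centre of its underside, z up. Grip it by the knob, fingertips above the body's shoulder: in its bore only the part more than 14 mm above the underside stands clear of the block.
- weight_100: Loose steel knob weight, 100 g, third of the set, upright: round body 23 mm diameter, 25 mm tall, thin neck, round knob 17 mm diameter from 29 to 40 mm above the underside. Origin: centre of its underside, z up. Grip it by the knob, fingertips above the body's shoulder: in its bore only the part more than 14 mm above the underside stands clear of the block.
- weight_50: Loose steel knob weight, 50 g, smallest of the set, upright: round body 17 mm diameter, 19 mm tall, thin neck, round knob 13 mm diameter from 23 to 32 mm above the underside. Origin: centre of its underside, z up. Grip it by the knob, fingertips above the body's shoulder: in its bore only the part more than 14 mm above the underside stands clear of the block.
- case: Wooden case, fixed: block 204x68, top at z 30, on a board 226x90x8 (mm) whose edge is the cover's ledge. Origin: underside centre, x lengthwise, z up. Four round bores on y = 0, floors at z 16, 45 degree lead-in 5 mm wide at the mouth: x = -68 (diameter 46, for 500 g), -11 (36, 200 g), 37.5 (29, 100 g), 79.5 (23, 50 g). x axis points roughly away from the robot.
- cover: Case's loose wooden cover, mouth down on the table: outside 222x86, inside 212x76x73 high, roof top 79 mm above the rim; dark bar handle along x, 106 long, 14 wide, from 97 to 109 above the rim, on posts 42 either side of its middle. Origin: centre of the mouth at the rim, x lengthwise, z up; fits either way round. 350 g. Seated, its rim is on the ledge, 8 mm above the case's underside.
- hook_weight: Steel weight with a thin wire hook on top: body 30 mm diameter, 32 mm tall, 58 mm with the hook. Not of the set; leave it standing. Origin: centre of its underside.
- plain_cylinder: Plain steel cylinder without a knob, 23 mm diameter, 40 mm tall, standing. Not of the set; leave it. Origin: centre of its underside.
- slotted_weight: Flat steel disc weight with a radial slot, 42 mm diameter, 12 mm tall, lying. Not of the set; leave it. Origin: centre of its underside.
- sample_cell: Open turned steel sample cup, 50 mm diameter, 70 mm tall, standing. Not of the set; leave it. Origin: centre of its underside.
Not all that is in view belongs to the job. Leave any pink or purple look-alike of the weight_100 alone.

How it is judged:
By the outcome, as a careful person would: the job done as asked, in the order asked, and still so for the second after the job is handed in, with the robot touching nothing.
It also fails if it takes over 118 s, if anything falls off the work surface, if the arm or the gripper's body presses on something with over 40 N, if the wrist force passes 120 N, or if a joint passes its speed limit or range.

## Working session

There is one attempt and no reset: what is moved stays moved. The work goes in short steps, Python scripts to look and compute and a tool call to move; the robot and the scene stay as the last step left them, time stands still between calls to the robot, and variables do not carry over. Pictures are saved under pics/ and viewed, at most 14 in all, crops included, and the job is handed in when it is done.

Besides the shell and the picture viewer there is one more tool, called as name(argument=value, ...) on one line, values as JSON. servo_tool: Moves the arm, as the interface text tells. Its arguments: {"type":"object","properties":{"commands":{"type":"array","items":{"type":"array","items":{"type":"array","items":{"type":"number"}}}}},"required":["commands"]}

```bash
mkdir -p pics; cat > h.py <<'E'
import numpy as np, cv2
from station import r
def cap(n,f):
    c=r.capture(n); cv2.imwrite(f'pics/{f}.png',c['pixels'][:,:,::-1]); np.savez(f'pics/{f}.npz',K=c['camera_matrix'],R=c['R'],t=c['t']); return c
def pt(f,u,v,z):
    d=np.load(f'pics/{f}.npz'); K,R,t=d['K'],d['R'],d['t']
    o=-R.T@t; w=R.T@np.linalg.inv(K)@[u,v,1]; return o+w*(z-o[2])/w[2]
def px(f,X):
    d=np.load(f'pics/{f}.npz'); p=d['K']@(d['R']@np.array(X)+d['t']); return p[:2]/p[2]
E
python3 - <<'E'
from h import *
a=cap('top','top0');b=cap('scene','scene0')
for f in('top0','scene0'):
    i=cv2.imread(f'pics/{f}.png');cv2.imwrite(f'pics/{f}b.png',cv2.resize(i,(800,600),interpolation=cv2.INTER_CUBIC))
s=r.sense();print(s['ee_rot'],s['tcp_pos'],s['time_s'],s['gripper_width'])
E
```

```text
[[ 9.53256516e-01 -3.02161823e-01 -4.97541603e-04]
 [-3.02162222e-01 -9.53254732e-01 -1.84595415e-03]
 [ 8.34929847e-05  1.91000610e-03 -9.99998172e-01]] [0.18857838 0.59534083 0.23259216] 0.1 0.9998748927702963
```

View pics/top0b.png

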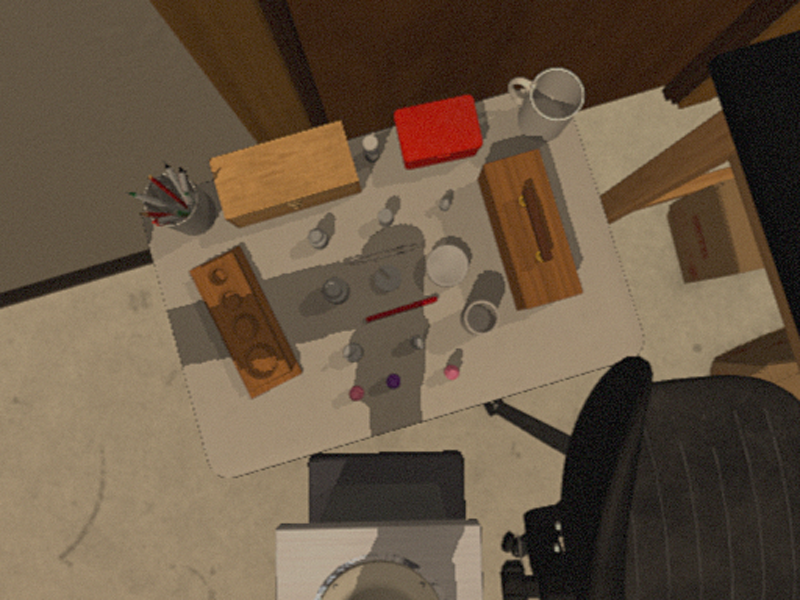

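View pics/scene0b.png

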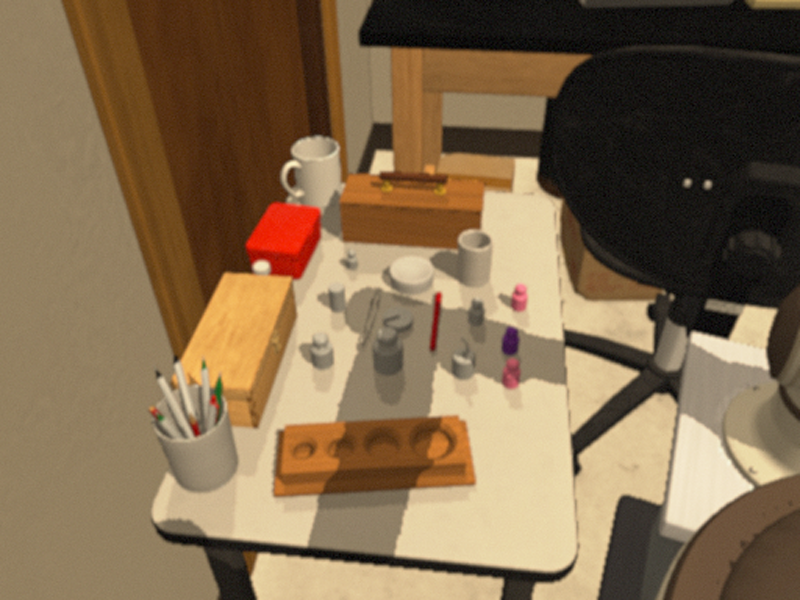

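The top view shows the case at about (245,322), the cover at (530,230), and the weights between them. In the scene view the candidates are (389,350), (321,350), (337,297), (352,260), (477,312) and (464,360). I'll project to check scale and enlarge.

```bash
python3 - <<'E'
from h import *
for X in([0,0,0],[.189,.596,.234],[.5,0,0],[.5,.3,0]): print(X,px('top0',X)*1.5625,px('scene0',X)*1.5625)
d=np.load('pics/top0.npz');print(-d['R'].T@d['t'],d['K'])
i=cv2.imread('pics/top0.png');cv2.imwrite('pics/c1.png',cv2.resize(i[100:270,90:310],None,fx=3.5,fy=3.5,interpolation=cv2.INTER_CUBIC))
i=cv2.imread('pics/scene0.png');cv2.imwrite('pics/c2.png',cv2.resize(i[140:330,160:360],None,fx=3.1,fy=3.1,interpolation=cv2.INTER_CUBIC))
E
```

```text
[0, 0, 0] [379.70793951 626.19848893] [811.27272098 448.98395619]
[0.189, 0.596, 0.234] [-148.47246558  570.97202978] [ 577.70243784 1007.56226871]
[0.5, 0, 0] [372.06251263 300.53294908] [413.40427169 340.86481615]
[0.5, 0.3, 0] [183.32666155 305.53027709] [312.42890893 522.08838903]
[ 0.44424452 -0.04616315  0.90276561] [[365.93837178   0.         252.94178771]
 [  0.         365.93837178 193.31516946]
 [  0.           0.           1.        ]]
```

View pics/c1.png

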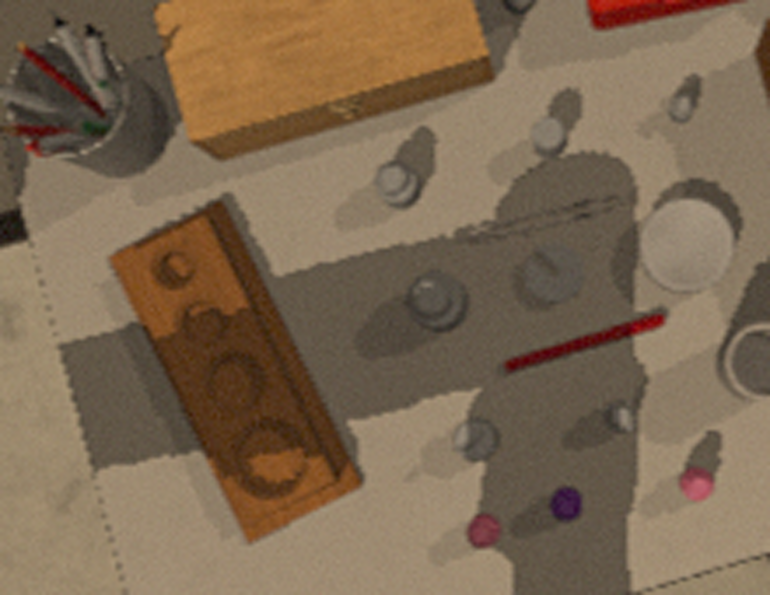

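View pics/c2.png

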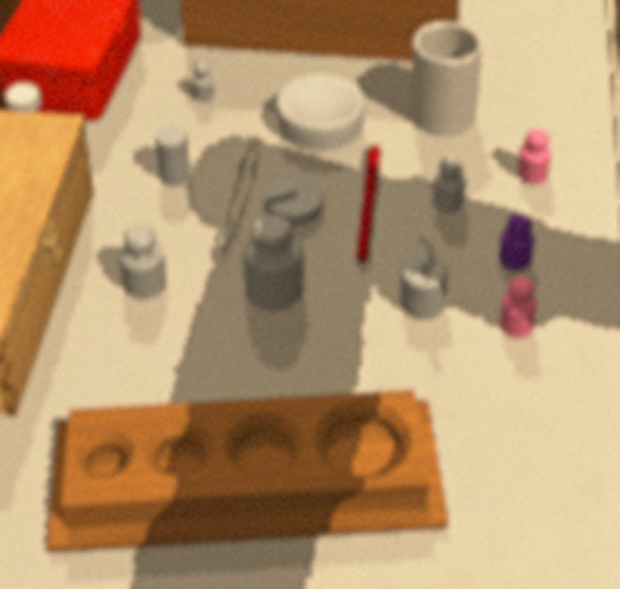

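Candidates in c1: the 500 at (437,300), the 200 at (398,184), the 100 at (620,416) (grey with a knob, unlike the pink and purple ones), and the 50 at (683,104). The non-set items are the hook weight at (478,440), plain cylinder at (550,135), slotted disc at (553,275) and sample cup at (760,358). The c2 crop confirms the knobs and hook.

```bash
python3 - <<'E'
from h import *
def T(u,v,z): return np.round(pt('top0',90+u/3.5,100+v/3.5,z)*1000,1)[:2]
def S(u,v,z): return np.round(pt('scene0',160+u/3.1,140+v/3.1,z)*1000,1)[:2]
print('500',T(431,296,.06),S(271,230,.055))
print('200',T(396,182,.048),S(140,238,.043))
print('100',T(621,415,.04),S(450,170,.036))
print('50',T(683,102,.032),S(201,71,.028))
print('hook',T(478,440,.032),'plain',T(549,135,.04),'slot',T(555,275,.012),'cup',T(765,358,.07))
print('bores',[T(*p,.03) for p in((174,269),(204,321),(236,380),(270,458))],[S(*p,.03) for p in((104,458),(180,452),(262,444),(362,440))])
def U(u,v,z): return np.round(pt('top0',u/1.5625,v/1.5625,z)*1000,1)[:2]
print('cover roof',[U(*p,.079) for p in((480,168),(538,150),(582,292),(522,308))])
print('bar',U(529,183,.109),U(546,258,.109))
d=np.load('pics/top0.npz')
c=r.capture('wrist');s=r.sense();R=s['ee_rot'];print(np.array(c['R'])@R, np.array(R).T@(-c['R'].T@c['t']-s['tcp_pos']),c['camera_matrix'])
E
```

```text
500 [515.8  54.3] [515.3  54.5]
200 [594.5  77.8] [597.   80.9]
100 [433.9 -69.5] [431.5 -63.8]
50 [ 647.3 -118.3] [ 644.8 -113.4]
hook [419.4  27.6] plain [625.3 -25.9] slot [532.3 -27. ] cup [ 468.8 -163.2]
bores [array([541.7, 234.3]), array([505.4, 213.9]), array([464.4, 192.3]), array([410.8, 169.7])] [array([541.7, 237.6]), array([503.3, 218.1]), array([462. , 195.8]), array([409.7, 172.3])]
cover roof [array([ 684.8, -166.2]), array([ 709. , -251.7]), array([ 499.4, -306.5]), array([ 478.6, -219.5])]
bar [ 652.6 -229.8] [ 546.2 -249.2]
[[-3.27054464e-04  9.99999901e-01 -3.00131165e-04]
 [-9.62952017e-01 -3.95874916e-04 -2.69672497e-01]
 [-2.69672589e-01  2.00814317e-04  9.62952052e-01]] [ 0.0731976  -0.00082836 -0.15010049] [[288.71401478   0.         254.6644859 ]
 [  0.         288.71401478 194.40369855]
 [  0.           0.           1.        ]]
```

servo_tool(commands=[[[0,392,290,-28,0,0,-0.765],[0,392,290,-28,0,0,-0.765],[0,392,290,-28,0,0,-0.765],[0,392,290,-28,0,0,-0.765],[0,392,290,-28,0,0,-0.765]]])

```text
time_s: 0.65
tcp_pos: [0.3337, 0.3951, 0.2477]
ee_rot: [[0.906, 0.424, -0.0], [0.424, -0.906, -0.0], [-0.0, 0.0, -1.0]]
wrist_force: [0.1, 0.2, -0.3]
gripper_width: 1.003
gripper_force: 0.0
```

```bash
cat >> h.py <<'E'
def go(x,y,z,a,s=None):
    "shift (mm) and turn to TCP target in m / yaw deg, from measured pose"
    from scipy.spatial.transform import Rotation as Q
    s=s or r.sense();R=np.array(s['ee_rot']);a=np.radians(a);c,n=np.cos(a),np.sin(a)
    G=np.array([[c,n,0],[n,-c,0],[0,0,-1.]])
    return np.round(R.T@(np.array([x,y,z])-s['tcp_pos'])*1000,1),np.round(Q.from_matrix(R.T@G).as_rotvec(),3)
def st():
    s=r.sense();R=np.array(s['ee_rot']);print('t',s['time_s'],'tcp',np.round(np.array(s['tcp_pos'])*1000,1),'yaw',round(np.degrees(np.arctan2(R[1,0],R[0,0])),2),'w',round(s['gripper_width'],3),'gf',np.round(s['gripper_force'],1),'F',np.round(s['wrist_force'],1))
E
python3 -c "
from h import *
st();print(go(.475,.2,.26,26))"
```

```text
t 0.65 tcp [333.7 395.1 247.7] yaw 25.06 w 1.003 gf 0.0 F [ 0.1  0.2 -0.3]
(array([ 45.4, 236.6, -12.3]), array([ 0.   ,  0.   , -0.016]))
```

servo_tool(commands=[[[0,45,237,-12,0,0,-0.016],[0,45,237,-12,0,0,-0.016],[0,45,237,-12,0,0,-0.016],[0,45,237,-12,0,0,-0.016],[0,45,237,-12,0,0,-0.016]]])

```text
time_s: 1.15
tcp_pos: [0.4737, 0.1982, 0.2598]
ee_rot: [[0.902, 0.432, -0.0], [0.432, -0.902, -0.0], [-0.0, -0.0, -1.0]]
wrist_force: [-0.8, -0.5, 0.6]
gripper_width: 0.999
gripper_force: 0.0
```

servo_tool(commands=[[[0,0,0,0,0,0,0],[0,0,0,0,0,0,0],[0,0,0,0,0,0,0],[0,0,0,0,0,0,0],[0,0,0,0,0,0,0]]])

```text
time_s: 1.65
tcp_pos: [0.4723, 0.2015, 0.2596]
ee_rot: [[0.901, 0.434, -0.0], [0.434, -0.901, -0.0], [-0.0, -0.0, -1.0]]
wrist_force: [0.3, 0.5, -0.7]
gripper_width: 1.001
gripper_force: 0.0
```

```bash
python3 - <<'E'
from h import *
cap('wrist','w1');st()
i=cv2.imread('pics/w1.png');cv2.imwrite('pics/w1b.png',cv2.resize(i,(800,600),interpolation=cv2.INTER_CUBIC))
for X in ([.5155,.0543,.06],[.5955,.079,.048],[.433,-.067,.04]): print(px('w1',X)*1.5625)
b0=np.array([[541.7,236],[504.4,216],[463.2,194],[410.3,171]])/1e3
for b in b0: print(px('w1',[*b,.03])*1.5625)
E
```

```text
t 1.7 tcp [472.4 201.4 259.7] yaw 25.73 w 0.999 gf 0.0 F [-0.1  0.6 -0.6]
[586.97387622 304.89196605]
[608.68965191 198.85610072]
[642.18087125 431.13137926]
[397.98742687 172.89464459]
[400.18002815 225.67910728]
[402.35720225 280.33791027]
[399.69108619 343.15315699]
```

View pics/w1b.png

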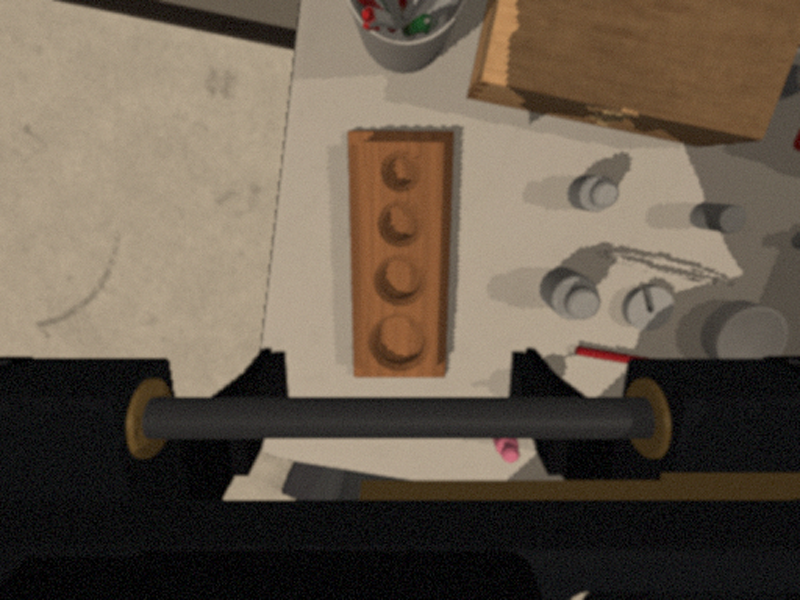

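The wrist picture shows the bore mouths at (401,172), (399,224), (399,279) and (398,340), the 500 knob at (578,297) and the 200 knob at (601,190).

```bash
python3 - <<'E'
from h import *
k=1.5625
P=np.array([pt('w1',u/k,v/k,.03)[:2]*1e3 for u,v in((401,172),(399,224),(399,279),(398,340))]);print(P)
def fit(P):
    m=np.array([79.5,37.5,-11,-68]);z=P[:,0]+1j*P[:,1];A=np.polyfit(m,z,1);print('c',A[1],'scale',abs(A[0]),'ang',np.degrees(np.angle(A[0])),'res',np.abs(z-np.polyval(A,m)))
    return
fit(P);fit(np.array([[541.7,236],[504.4,216],[463.2,194],[410.3,171]]))
print('500',pt('w1',578/k,297/k,.06),'200',pt('w1',601/k,190/k,.048))
print(go(.513,.058,.14,26))
E
```

```text
[[543.38261123 234.10752926]
 [505.22093563 217.48891227]
 [463.00646353 197.11967592]
 [412.34757686 173.66920538]]
c (472.56886974067686+201.69223523025627j) scale 0.9770056446473486 ang 24.874338311840496 res [0.43128851 0.70229789 0.19475582 0.09365647]
c (471.46852937533544+200.0622497006729j) scale 0.9909672348488561 ang 26.412712299967673 res [0.95075832 0.68878038 1.92477257 1.22531201]
500 [0.51798011 0.06431    0.06      ] 200 [0.59858862 0.08806949 0.048     ]
(array([-25.7, 146.8, 119.7]), array([-0.   ,  0.   , -0.005]))
```

servo_tool(commands=[[[0,-22,147,0,0,0,0],[0,-22,147,0,0,0,0],[0,-22,147,60,0,0,0],[0,-22,147,110,0,0,0],[0,-22,147,110,0,0,0]]])

```text
time_s: 2.2
tcp_pos: [0.5144, 0.0568, 0.146]
ee_rot: [[0.903, 0.431, -0.006], [0.431, -0.903, -0.001], [-0.006, -0.001, -1.0]]
wrist_force: [-0.7, 0.6, 0.1]
gripper_width: 1.004
gripper_force: 0.0
```

```bash
python3 - <<'E'
from h import *
cap('wrist','w2');st()
i=cv2.imread('pics/w2.png');cv2.imwrite('pics/w2b.png',cv2.resize(i,(800,600),interpolation=cv2.INTER_CUBIC))
E
```

```text
t 2.25 tcp [513.   56.4 143.4] yaw 25.48 w 0.999 gf 0.0 F [-1.1 -0.5 -2.6]
```

View pics/w2b.png

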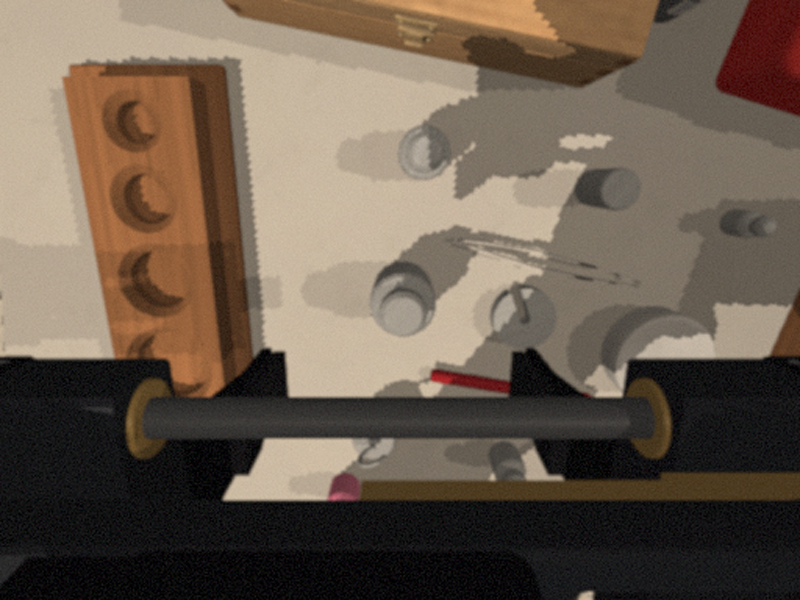

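The 500's knob top is at about (403,311), the 200's knob at (431,153), the plain cylinder at (612,188), the 50's knob at (763,226), and the 100 at (508,460) partly hidden.

```bash
python3 - <<'E'
from h import *
k=1.5625
p=lambda u,v,z:np.round(pt('w2',u/k,v/k,z)*1e3,1)
print(p(403,311,.06),p(431,153,.048),p(424,152,.031),p(763,226,.032))
P=[p(129,120,.03),p(143,197,.03),p(153,275,.03)];print(P)
x,y,_=p(403,311,.06)/1e3
print(go(x,y,.053,25.5))
E
```

```text
[517.9  56.8  60. ] [598.6  79.2  48. ] [598.5  82.2  31. ] [ 646.5 -113.    32. ]
[array([543.8, 235.8,  30. ]), array([507.2, 216.9,  30. ]), array([465.4, 198.2,  30. ])]
(array([ 5.6,  2. , 90.3]), array([-0.002,  0.011, -0.   ]))
```

servo_tool(commands=[[[0.2,4,2,30,0,0,0],[0.2,4,2,60,0,0,0],[0.2,4,2,70,0,0,0],[0.2,4,2,70,0,0,0],[0.2,4,2,70,0,0,0]]])

```text
time_s: 2.75
tcp_pos: [0.5222, 0.0591, 0.0811]
ee_rot: [[0.901, 0.433, 0.003], [0.433, -0.901, 0.001], [0.002, 0.001, -1.0]]
wrist_force: [-0.9, 1.0, 0.2]
gripper_width: 0.805
gripper_force: 0.0
```

```bash
python3 -c "
from h import *
st();print(go(.5179,.0568,.053,25.5))"
```

```text
t 2.75 tcp [522.2  59.1  81.1] yaw 25.69 w 0.805 gf 0.0 F [-0.9  1.   0.2]
(array([-5. ,  0.2, 28.1]), array([ 0.001, -0.002,  0.003]))
```

servo_tool(commands=[[[0.2,-4,0,14,0,0,0],[0.2,-4,0,27,0,0,0],[0.2,-4,0,27,0,0,0],[0.2,-4,0,27,0,0,0],[0.2,-4,0,27,0,0,0]]])

```text
time_s: 3.25
tcp_pos: [0.5186, 0.0571, 0.0541]
ee_rot: [[0.901, 0.433, 0.003], [0.433, -0.901, 0.001], [0.003, 0.0, -1.0]]
wrist_force: [0.2, 0.1, -0.2]
gripper_width: 0.798
gripper_force: 0.0
```

servo_tool(commands=[[[0.5,0,0,0,0,0,0],[0.7,0,0,0,0,0,0],[1,0,0,0,0,0,0],[1,0,0,0,0,0,0],[1,0,0,0,0,0,0]]])

```text
time_s: 3.75
tcp_pos: [0.5175, 0.0566, 0.0527]
ee_rot: [[0.902, 0.432, -0.0], [0.432, -0.902, -0.0], [-0.0, -0.0, -1.0]]
wrist_force: [0.2, -0.1, 0.8]
gripper_width: 0.427
gripper_force: 0.0
```

```bash
python3 -c "
from h import *
st();print(go(.4115,.1725,.14,25.3))"
```

```text
t 3.75 tcp [517.5  56.6  52.7] yaw 25.62 w 0.427 gf 0.0 F [ 0.2 -0.1  0.8]
(array([ -45.5, -150.3,  -87.3]), array([-0.   ,  0.   ,  0.006]))
```

servo_tool(commands=[[[1,0,0,0,0,0,0],[1,0,0,0,0,0,0],[1,0,0,-10,0,0,0],[1,0,0,-25,0,0,0],[1,0,0,-40,0,0,0]]])

```text
time_s: 4.25
tcp_pos: [0.5164, 0.0564, 0.0926]
ee_rot: [[0.902, 0.432, -0.003], [0.432, -0.902, -0.0], [-0.003, -0.001, -1.0]]
wrist_force: [0.0, 0.1, -4.2]
gripper_width: 0.293
gripper_force: 30.0
```

servo_tool(commands=[[[1,-15,-40,-30,0,0,0],[1,-30,-80,-40,0,0,0],[1,-40,-120,-40,0,0,0],[1,-45,-150,-40,0,0,0.006],[1,-45,-150,-40,0,0,0.006]]])

```text
time_s: 4.75
tcp_pos: [0.4098, 0.1742, 0.1329]
ee_rot: [[0.903, 0.431, -0.001], [0.431, -0.903, 0.001], [-0.0, -0.001, -1.0]]
wrist_force: [-0.2, 0.6, -4.2]
gripper_width: 0.294
gripper_force: 30.0
```

servo_tool(commands=[[[1,0,0,0,0,0,0],[1,0,0,0,0,0,0],[1,0,0,0,0,0,0],[1,0,0,0,0,0,0],[1,0,0,0,0,0,0]]])

```text
time_s: 5.25
tcp_pos: [0.4123, 0.1719, 0.1325]
ee_rot: [[0.905, 0.426, -0.0], [0.426, -0.905, -0.0], [-0.0, 0.0, -1.0]]
wrist_force: [-0.7, 0.5, -4.1]
gripper_width: 0.292
gripper_force: 30.0
```

```bash
python3 - <<'E'
from h import *
cap('wrist','w3');st()
i=cv2.imread('pics/w3.png');cv2.imwrite('pics/w3b.png',cv2.resize(i[0:260,130:390],(780,780),interpolation=cv2.INTER_CUBIC)[:600])
E
```

```text
t 5.3 tcp [412.3 172.  132.5] yaw 25.21 w 0.297 gf 30.0 F [-0.7 -0.2 -4.7]
```

View pics/w3b.png

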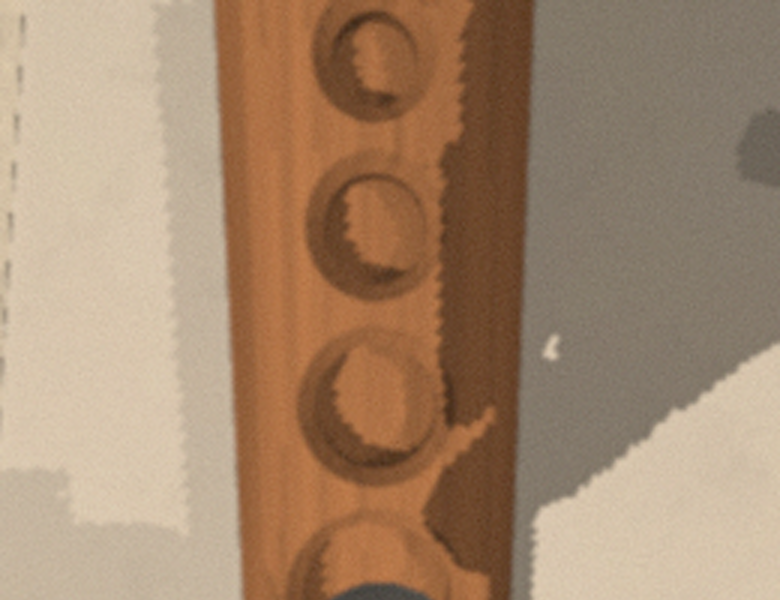

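Mouth outlines in this crop: the 50 at about (375,60), the 100 at (373,226), the 200 at (374,406), and the 500 starting at top edge 510, x 287–457.

```bash
python3 - <<'E'
from h import *
P=np.array([pt('w3',130+u/3,v/3,.03)[:2]*1e3 for u,v in((375,60),(373,226),(374,406))]);print(P.round(1))
m=np.array([79.5,37.5,-11]);z=P[:,0]+1j*P[:,1]
A=np.polyfit(m,z,1);print(A[1],abs(A[0]),np.degrees(np.angle(A[0])),np.polyval(A,-68))
e=np.exp(1j*np.radians(25.3));c=np.mean(z-m*e)
print('c',c,[np.round(c+q*e,1) for q in(-68,-11,37.5,79.5)])
print(go(.4115,.1725,.075,25.3))
E
```

```text
[[542.2 233.8]
 [505.7 217.3]
 [462.4 196.6]]
(472.27243518305363+201.36488106842424j) 0.9734512487242368 25.029776664044086 (412.29422356039987+173.35862388699493j)
c (471.4933342715167+200.81717411713322j) [np.complex128(410+171.8j), np.complex128(461.5+196.1j), np.complex128(505.4+216.8j), np.complex128(543.4+234.8j)]
(array([-0.5, -0.8, 57.5]), array([ 0.   ,  0.   , -0.002]))
```

servo_tool(commands=[[[1,-1,0,15,0,0,0],[1,-1,0,30,0,0,0],[1,-1,0,42,0,0,0],[1,-1,0,52,0,0,0],[1,-1,0,60,0,0,0]]])

```text
time_s: 5.8
tcp_pos: [0.4113, 0.1719, 0.0721]
ee_rot: [[0.904, 0.427, -0.0], [0.427, -0.904, -0.0], [-0.0, 0.0, -1.0]]
wrist_force: [-0.2, 0.6, -4.5]
gripper_width: 0.291
gripper_force: 30.0
```

servo_tool(commands=[[[1,0,0,2,0,0,0],[1,0,0,4,0,0,0],[1,0,0,4,0,0,0],[1,0,0,4,0,0,0],[1,0,0,4,0,0,0]]])

```text
time_s: 6.3
tcp_pos: [0.4115, 0.1722, 0.0692]
ee_rot: [[0.904, 0.427, 0.001], [0.427, -0.904, 0.001], [0.001, -0.0, -1.0]]
wrist_force: [-0.4, -1.3, -1.4]
gripper_width: 0.293
gripper_force: 30.0
```

servo_tool(commands=[[[0.5,0,0,0,0,0,0],[0.5,0,0,0,0,0,0],[0.4,0,0,0,0,0,0],[0.4,0,0,0,0,0,0],[0.4,0,0,-10,0,0,0]]])

```text
time_s: 6.8
tcp_pos: [0.4105, 0.1715, 0.0782]
ee_rot: [[0.904, 0.427, -0.002], [0.427, -0.904, -0.002], [-0.003, 0.001, -1.0]]
wrist_force: [-0.6, 0.4, 0.5]
gripper_width: 0.582
gripper_force: 0.0
```

```bash
python3 -c "
from h import *
st();print(go(.5985,.080,.13,25.3))"
```

```text
t 6.8 tcp [410.5 171.5  78.2] yaw 25.26 w 0.582 gf 0.0 F [-0.6  0.4  0.5]
(array([130.8, 163. , -52.1]), array([ 0.001,  0.003, -0.001]))
```

servo_tool(commands=[[[0.4,0,0,-40,0,0,0],[0.4,30,38,-52,0,0,0],[0.4,61,76,-52,0,0,0],[0.4,92,114,-52,0,0,0],[0.4,122,152,-52,0,0,0]]])

```text
time_s: 7.3
tcp_pos: [0.5883, 0.0858, 0.132]
ee_rot: [[0.904, 0.427, 0.002], [0.427, -0.904, 0.001], [0.002, 0.0, -1.0]]
wrist_force: [-0.2, 1.2, 0.1]
gripper_width: 0.601
gripper_force: 0.0
```

servo_tool(commands=[[[0.4,8,11,0,0,0,0],[0.4,8,11,0,0,0,0],[0.4,8,11,0,0,0,0],[0.4,8,11,0,0,0,0],[0.4,8,11,0,0,0,0]]])

```text
time_s: 7.8
tcp_pos: [0.5973, 0.0809, 0.1312]
ee_rot: [[0.904, 0.428, 0.0], [0.428, -0.904, 0.0], [0.0, -0.0, -1.0]]
wrist_force: [-0.6, 1.1, 0.0]
gripper_width: 0.598
gripper_force: 0.0
```

```bash
python3 - <<'E'
from h import *
cap('wrist','w4');st()
i=cv2.imread('pics/w4.png');cv2.imwrite('pics/w4b.png',cv2.resize(i,(800,600),interpolation=cv2.INTER_CUBIC))
E
```

```text
t 7.85 tcp [597.5  80.9 131.2] yaw 25.37 w 0.594 gf 0.0 F [ 0.1 -0.7  0.1]
```

View pics/w4b.png

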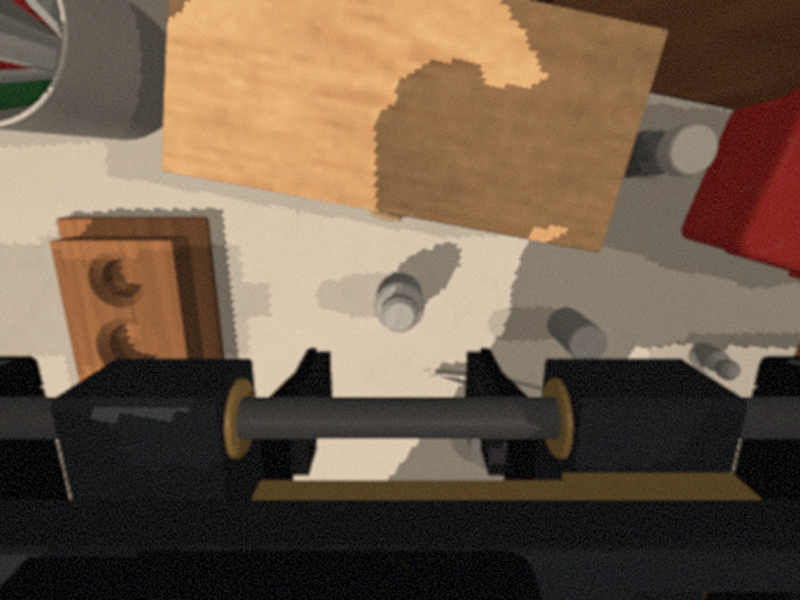

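The 200's knob top is centred at (399,316), between the fingers, and the 50's knob is near (730,370).

```bash
python3 - <<'E'
from h import *
k=1.5625
x,y,_=p=pt('w4',399.5/k,316/k,.048);print(p,pt('w4',730/k,370/k,.032));print(go(x,y,.044,25.3))
E
```

```text
[0.59877572 0.08185078 0.048     ] [ 0.64851115 -0.11370435  0.032     ]
(array([ 1.5, -0.3, 87.2]), array([-0.   , -0.   ,  0.001]))
```

servo_tool(commands=[[[0.4,1,0,35,0,0,0],[0.4,1,0,65,0,0,0],[0.4,1,0,80,0,0,0],[0.4,1,0,86,0,0,0],[0.4,1,0,86,0,0,0]]])

```text
time_s: 8.35
tcp_pos: [0.5987, 0.0808, 0.0443]
ee_rot: [[0.904, 0.428, -0.001], [0.428, -0.904, -0.001], [-0.001, 0.0, -1.0]]
wrist_force: [0.9, -0.1, 0.2]
gripper_width: 0.602
gripper_force: 0.0
```

servo_tool(commands=[[[0.4,0,0,0,0,0,0],[1,0,0,0,0,0,0],[1,0,0,0,0,0,0],[1,0,0,0,0,0,0],[1,0,0,0,0,0,0]]])

```text
time_s: 8.85
tcp_pos: [0.5993, 0.0805, 0.045]
ee_rot: [[0.904, 0.427, 0.001], [0.427, -0.904, 0.0], [0.001, 0.0, -1.0]]
wrist_force: [-0.2, -0.8, -1.0]
gripper_width: 0.322
gripper_force: 0.0
```

```bash
python3 -c "
from h import *
st();print(go(.4615,.1963,.12,25.3))"
```

```text
t 8.85 tcp [599.3  80.5  45. ] yaw 25.27 w 0.322 gf 0.0 F [-0.2 -0.8 -1. ]
(array([ -75.2, -163.5,  -75. ]), array([ 0.   , -0.001, -0.   ]))
```

servo_tool(commands=[[[1,0,0,0,0,0,0],[1,0,0,0,0,0,0],[1,0,0,-10,0,0,0],[1,0,0,-30,0,0,0],[1,0,0,-60,0,0,0]]])

```text
time_s: 9.35
tcp_pos: [0.5977, 0.08, 0.1037]
ee_rot: [[0.904, 0.427, -0.005], [0.427, -0.904, -0.002], [-0.005, -0.001, -1.0]]
wrist_force: [0.5, 0.1, -1.3]
gripper_width: 0.221
gripper_force: 30.0
```

servo_tool(commands=[[[1,-18,-40,-15,0,0,0],[1,-36,-80,-15,0,0,0],[1,-55,-120,-15,0,0,0],[1,-75,-163,-15,0,0,0],[1,-75,-163,-15,0,0,0]]])

```text
time_s: 9.85
tcp_pos: [0.4581, 0.198, 0.1202]
ee_rot: [[0.902, 0.432, -0.001], [0.432, -0.902, 0.0], [-0.001, -0.001, -1.0]]
wrist_force: [0.8, -0.6, -1.9]
gripper_width: 0.223
gripper_force: 30.0
```

servo_tool(commands=[[[1,0,0,0,0,0,0],[1,0,0,0,0,0,0],[1,0,0,0,0,0,0],[1,0,0,0,0,0,0],[1,0,0,0,0,0,0]]])

```text
time_s: 10.35
tcp_pos: [0.4623, 0.1953, 0.1195]
ee_rot: [[0.905, 0.426, -0.0], [0.426, -0.905, -0.0], [-0.0, 0.0, -1.0]]
wrist_force: [-0.2, 0.2, -1.5]
gripper_width: 0.219
gripper_force: 30.0
```

```bash
python3 - <<'E'
from h import *
cap('wrist','w5');st();print(go(.4615,.1963,.065,25.3))
i=cv2.imread('pics/w5.png');cv2.imwrite('pics/w5b.png',cv2.resize(i[60:260,130:390],(780,600),interpolation=cv2.INTER_CUBIC)[:600])
E
```

```text
t 10.4 tcp [462.2 195.4 119.5] yaw 25.2 w 0.22 gf 30.0 F [-0.1  0.3 -1.4]
(array([-0.2, -1.1, 54.5]), array([ 0.   ,  0.   , -0.002]))
```

View pics/w5b.png

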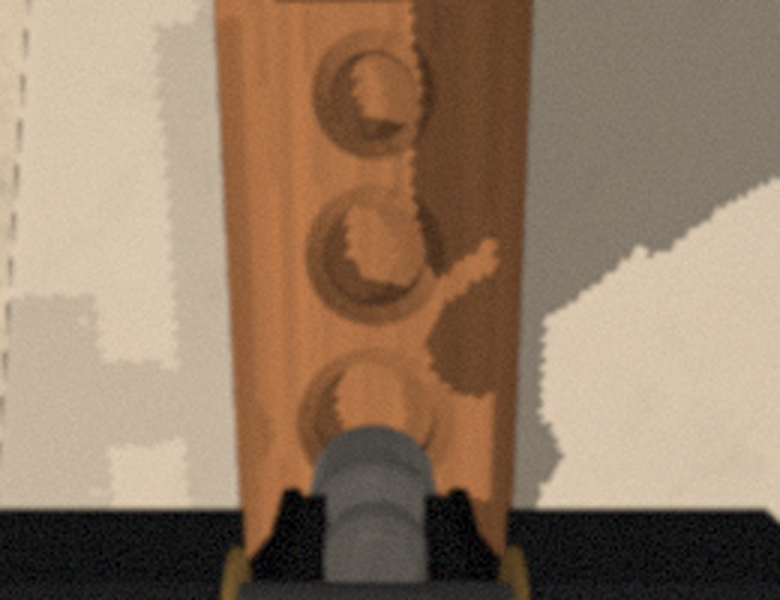

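The held 200 (x≈375) lines up with its bore mouth (x 300–440, centre ≈370), so I'll lower it.

servo_tool(commands=[[[1,0,-1,15,0,0,0],[1,0,-1,30,0,0,0],[1,0,-1,42,0,0,0],[1,0,-1,52,0,0,0],[1,0,-1,56,0,0,0]]])

```text
time_s: 10.9
tcp_pos: [0.4611, 0.1964, 0.0626]
ee_rot: [[0.904, 0.427, -0.001], [0.427, -0.904, -0.001], [-0.002, 0.0, -1.0]]
wrist_force: [-0.7, -0.4, -0.9]
gripper_width: 0.223
gripper_force: 30.0
```

servo_tool(commands=[[[1,0,0,1,0,0,0],[1,0,0,2,0,0,0],[1,0,0,3,0,0,0],[1,0,0,3,0,0,0],[1,0,0,3,0,0,0]]])

```text
time_s: 11.4
tcp_pos: [0.4615, 0.197, 0.061]
ee_rot: [[0.904, 0.427, 0.0], [0.427, -0.904, 0.0], [0.001, -0.0, -1.0]]
wrist_force: [-0.1, -0.2, -2.0]
gripper_width: 0.221
gripper_force: 30.0
```

servo_tool(commands=[[[0.5,0,0,0,0,0,0],[0.5,0,0,0,0,0,0],[0.5,0,0,0,0,0,0],[0.5,0,0,0,0,0,0],[0.5,0,0,-10,0,0,0]]])

```text
time_s: 11.9
tcp_pos: [0.4606, 0.1962, 0.07]
ee_rot: [[0.904, 0.427, -0.002], [0.427, -0.904, -0.002], [-0.003, 0.001, -1.0]]
wrist_force: [-0.3, -0.2, -0.5]
gripper_width: 0.485
gripper_force: 0.0
```

```bash
python3 -c "
from h import *
st();print(go(.433,-.067,.13,25.3))
print(pt('w2',508/1.5625,455/1.5625,.035))
for u,v in ((485,530),(566,504),(697,485)): print(pt('top0',90+u/3.5,100+v/3.5,.04))"
```

```text
t 11.9 tcp [460.6 196.2  70. ] yaw 25.26 w 0.485 gf 0.0 F [-0.3 -0.2 -0.5]
(array([-137.5,  226.3,  -59.4]), array([ 0.001,  0.003, -0.001]))
[ 0.45103124 -0.05310771  0.035     ]
[0.35951378 0.02357375 0.04      ]
[ 0.37545345 -0.03106324  0.04      ]
[ 0.38590987 -0.11903648  0.04      ]
```

servo_tool(commands=[[[0.5,0,0,-40,0,0,0],[0.5,-24,40,-60,0,0,0],[0.5,-48,80,-60,0,0,0],[0.5,-72,120,-60,0,0,0],[0.5,-96,160,-60,0,0,0]]])

```text
time_s: 12.4
tcp_pos: [0.4427, 0.0097, 0.1319]
ee_rot: [[0.904, 0.428, 0.002], [0.428, -0.904, 0.001], [0.002, 0.0, -1.0]]
wrist_force: [1.1, 0.2, -0.5]
gripper_width: 0.499
gripper_force: 0.0
```

servo_tool(commands=[[[0.5,-20,34,0,0,0,0],[0.5,-39,66,0,0,0,0],[0.5,-39,66,0,0,0,0],[0.5,-39,66,0,0,0,0],[0.5,-39,66,0,0,0,0]]])

```text
time_s: 12.9
tcp_pos: [0.4362, -0.0647, 0.1311]
ee_rot: [[0.904, 0.428, 0.001], [0.428, -0.904, 0.0], [0.001, 0.0, -1.0]]
wrist_force: [-0.4, 0.3, 0.2]
gripper_width: 0.498
gripper_force: 0.0
```

```bash
python3 - <<'E'
from h import *
cap('wrist','w6');st()
i=cv2.imread('pics/w6.png');cv2.imwrite('pics/w6b.png',cv2.resize(i,(800,600),interpolation=cv2.INTER_CUBIC))
E
```

```text
t 12.95 tcp [436.2 -64.4 131. ] yaw 25.35 w 0.503 gf 0.0 F [ 0.3  0.9 -0.1]
```

View pics/w6b.png

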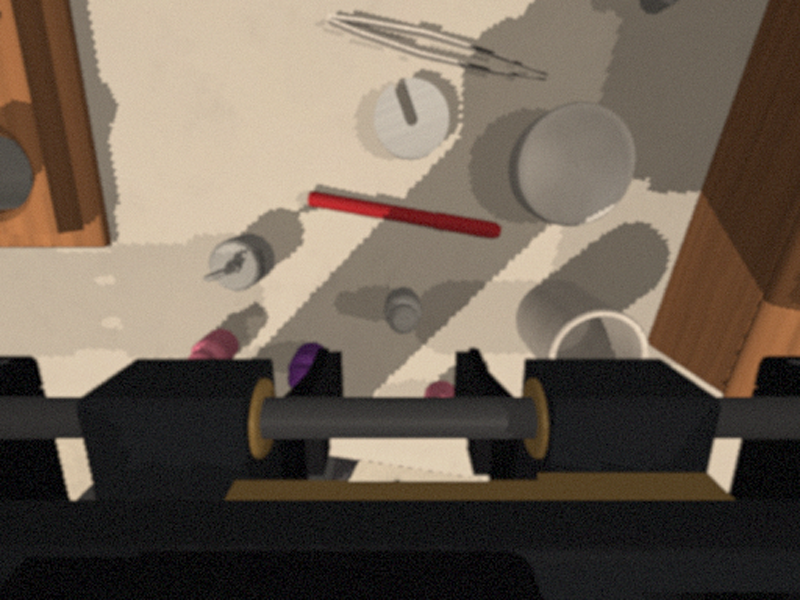

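The grey 100's knob top is at (402,317), between the fingers. The purple (306,365) and pink ones lie behind and to the left.

```bash
python3 - <<'E'
from h import *
k=1.5625
x,y,_=p=pt('w6',402/k,317/k,.04);print(p);print(go(x,y,.038,25.3))
E
```

```text
[ 0.43557625 -0.06636537  0.04      ]
(array([-1.4,  1.5, 93. ]), array([ 0.   , -0.001,  0.001]))
```

servo_tool(commands=[[[0.5,-1,1.5,35,0,0,0],[0.5,-1,1.5,65,0,0,0],[0.5,-1,1.5,85,0,0,0],[0.5,-1,1.5,92.5,0,0,0],[0.5,-1,1.5,92.5,0,0,0]]])

```text
time_s: 13.45
tcp_pos: [0.4353, -0.0663, 0.0375]
ee_rot: [[0.904, 0.429, -0.002], [0.429, -0.904, -0.001], [-0.002, -0.0, -1.0]]
wrist_force: [-0.2, 0.3, 0.6]
gripper_width: 0.502
gripper_force: 0.0
```

servo_tool(commands=[[[0.5,0,0,0,0,0,0],[1,0,0,0,0,0,0],[1,0,0,0,0,0,0],[1,0,0,0,0,0,0],[1,0,0,0,0,0,0]]])

```text
time_s: 13.95
tcp_pos: [0.4357, -0.0669, 0.0386]
ee_rot: [[0.904, 0.427, 0.001], [0.427, -0.904, 0.0], [0.001, 0.0, -1.0]]
wrist_force: [0.4, -1.4, 0.2]
gripper_width: 0.223
gripper_force: 0.0
```

```bash
python3 -c "
from h import *
st();print(go(.5055,.2165,.12,25.3))"
```

```text
t 13.95 tcp [435.7 -66.9  38.6] yaw 25.27 w 0.223 gf 0.0 F [ 0.4 -1.4  0.2]
(array([ 184.2, -226.5,  -81.3]), array([ 0.   , -0.001, -0.   ]))
```

servo_tool(commands=[[[1,0,0,0,0,0,0],[1,0,0,0,0,0,0],[1,0,0,-10,0,0,0],[1,0,0,-35,0,0,0],[1,0,0,-70,0,0,0]]])

```text
time_s: 14.45
tcp_pos: [0.4338, -0.0672, 0.108]
ee_rot: [[0.904, 0.427, -0.005], [0.427, -0.904, -0.001], [-0.005, -0.002, -1.0]]
wrist_force: [0.8, 0.7, -0.3]
gripper_width: 0.172
gripper_force: 30.0
```

servo_tool(commands=[[[1,25,-31,-12,0,0,0],[1,53,-65,-12,0,0,0],[1,80,-98,-12,0,0,0],[1,108,-132,-12,0,0,0],[1,135,-166,-12,0,0,0]]])

```text
time_s: 14.95
tcp_pos: [0.4866, 0.1425, 0.1208]
ee_rot: [[0.904, 0.427, 0.0], [0.427, -0.904, 0.0], [0.0, -0.0, -1.0]]
wrist_force: [1.5, -0.5, -0.9]
gripper_width: 0.172
gripper_force: 30.0
```

servo_tool(commands=[[[1,24,-30,0,0,0,0],[1,49,-60,0,0,0,0],[1,49,-60,0,0,0,0],[1,49,-60,0,0,0,0],[1,49,-60,0,0,0,0]]])

```text
time_s: 15.45
tcp_pos: [0.5046, 0.2149, 0.12]
ee_rot: [[0.905, 0.426, -0.001], [0.426, -0.905, -0.001], [-0.002, 0.0, -1.0]]
wrist_force: [-0.1, -0.2, -1.0]
gripper_width: 0.17
gripper_force: 30.0
```

```bash
python3 - <<'E'
from h import *
cap('wrist','w7');st();print(go(.5057,.2167,.055,25.3))
i=cv2.imread('pics/w7.png');cv2.imwrite('pics/w7b.png',cv2.resize(i[60:260,130:390],(780,600),interpolation=cv2.INTER_CUBIC)[:600])
E
```

```text
t 15.5 tcp [504.8 214.7 120.2] yaw 25.21 w 0.173 gf 30.0 F [ 0.4  0.3 -0.5]
(array([ 1.7, -1.4, 65.2]), array([ 0.   ,  0.001, -0.002]))
```

View pics/w7b.png

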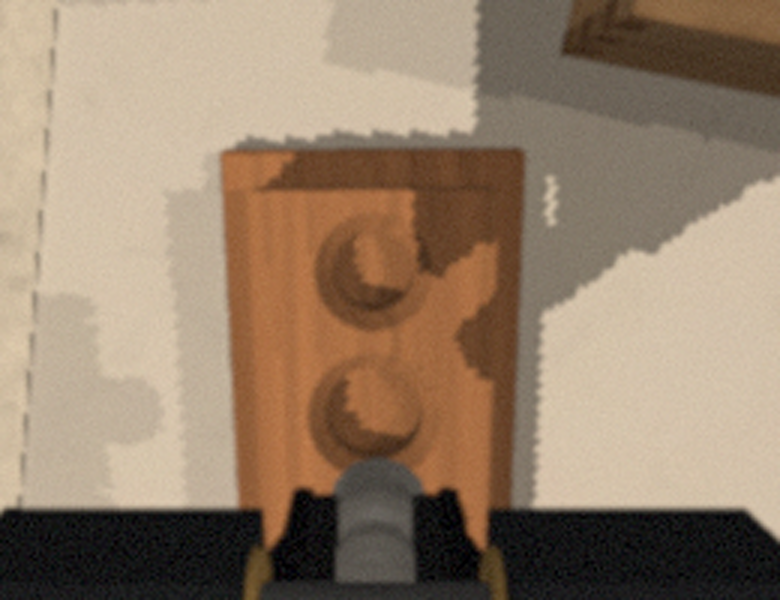

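The bore mouths are at (374,270) for the 50 and (371,414) for the 100.

```bash
python3 - <<'E'
from h import *
for u,v in((374,270),(371,414)): print(pt('w7',130+u/3,60+v/3,.03))
E
```

```text
[0.54463892 0.23493721 0.03      ]
[0.50676675 0.21806023 0.03      ]
```

servo_tool(commands=[[[1,2,-1.5,10,0,0,0],[1,2,-1.5,25,0,0,0],[1,2,-1.5,40,0,0,0],[1,2,-1.5,54,0,0,0],[1,2,-1.5,62,0,0,0]]])

```text
time_s: 16.0
tcp_pos: [0.5059, 0.217, 0.0566]
ee_rot: [[0.905, 0.426, -0.002], [0.426, -0.905, -0.001], [-0.003, 0.0, -1.0]]
wrist_force: [-0.9, -0.1, -0.6]
gripper_width: 0.172
gripper_force: 30.0
```

servo_tool(commands=[[[1,0,0,1,0,0,0],[1,0,0,3,0,0,0],[1,0,0,4,0,0,0],[1,0,0,4,0,0,0],[1,0,0,4,0,0,0]]])

```text
time_s: 16.5
tcp_pos: [0.5068, 0.2184, 0.0546]
ee_rot: [[0.904, 0.427, 0.001], [0.427, -0.904, 0.001], [0.001, -0.0, -1.0]]
wrist_force: [-0.5, -0.1, -0.7]
gripper_width: 0.171
gripper_force: 30.0
```

servo_tool(commands=[[[0.6,0,0,0,0,0,0],[0.6,0,0,0,0,0,0],[0.6,0,0,0,0,0,0],[0.6,0,0,-10,0,0,0],[0.6,0,0,-50,0,0,0]]])

```text
time_s: 17.0
tcp_pos: [0.5041, 0.2165, 0.1015]
ee_rot: [[0.905, 0.426, -0.008], [0.426, -0.905, -0.006], [-0.01, 0.002, -1.0]]
wrist_force: [-0.1, 0.7, -0.6]
gripper_width: 0.391
gripper_force: 0.0
```

```bash
python3 -c "
from h import *
st();print(go(.647,-.114,.15,-75))"
```

```text
t 17.0 tcp [504.1 216.5 101.5] yaw 25.23 w 0.391 gf 0.0 F [-0.1  0.7 -0.6]
(array([-12.1, 359.9, -47.8]), array([0.01 , 0.006, 1.749]))
```

servo_tool(commands=[[[0.6,-2,36,-40,0,0,0.15],[0.6,-4,80,-60,0,0,0.29],[0.6,-6,125,-60,0,0,0.44],[0.6,-8,170,-60,0,0,0.59],[0.6,-10,215,-60,0,0,0.74]]])

```text
time_s: 17.5
tcp_pos: [0.59, 0.0179, 0.1657]
ee_rot: [[0.954, -0.3, 0.002], [-0.3, -0.954, 0.001], [0.002, -0.001, -1.0]]
wrist_force: [0.5, 1.0, 0.1]
gripper_width: 0.397
gripper_force: 0.0
```

```bash
python3 -c "
from h import *
st();print(go(.647,-.114,.14,-75))"
```

```text
t 17.5 tcp [590.   17.9 165.7] yaw -17.45 w 0.397 gf 0.0 F [0.5 1.  0.1]
(array([ 93.8, 108.8,  25.8]), array([-2.000e-03, -1.000e-03,  1.004e+00]))
```

servo_tool(commands=[[[0.6,30,35,5,0,0,0.15],[0.6,60,70,15,0,0,0.3],[0.6,94,109,25,0,0,0.45],[0.6,94,109,25,0,0,0.6],[0.6,94,109,25,0,0,0.75]]])

```text
time_s: 18.0
tcp_pos: [0.6472, -0.1146, 0.1388]
ee_rot: [[0.49, -0.872, -0.001], [-0.872, -0.49, -0.0], [-0.0, 0.001, -1.0]]
wrist_force: [1.0, 0.2, -0.1]
gripper_width: 0.399
gripper_force: 0.0
```

servo_tool(commands=[[[0.6,0,0,0,0,0,0.15],[0.6,0,0,0,0,0,0.25],[0.6,0,0,0,0,0,0.25],[0.6,0,0,0,0,0,0.25],[0.6,0,0,0,0,0,0.25]]])

```text
time_s: 18.5
tcp_pos: [0.6471, -0.1123, 0.1395]
ee_rot: [[0.27, -0.963, 0.0], [-0.963, -0.27, -0.0], [0.0, -0.0, -1.0]]
wrist_force: [-0.1, -0.1, -0.8]
gripper_width: 0.401
gripper_force: 0.0
```

```bash
python3 - <<'E'
from h import *
cap('wrist','w8');st()
i=cv2.imread('pics/w8.png');cv2.imwrite('pics/w8b.png',cv2.resize(i,(800,600),interpolation=cv2.INTER_CUBIC))
E
```

```text
t 18.55 tcp [ 647.1 -112.2  139.5] yaw -74.34 w 0.397 gf 0.0 F [-0.2 -0.  -0. ]
```

View pics/w8b.png

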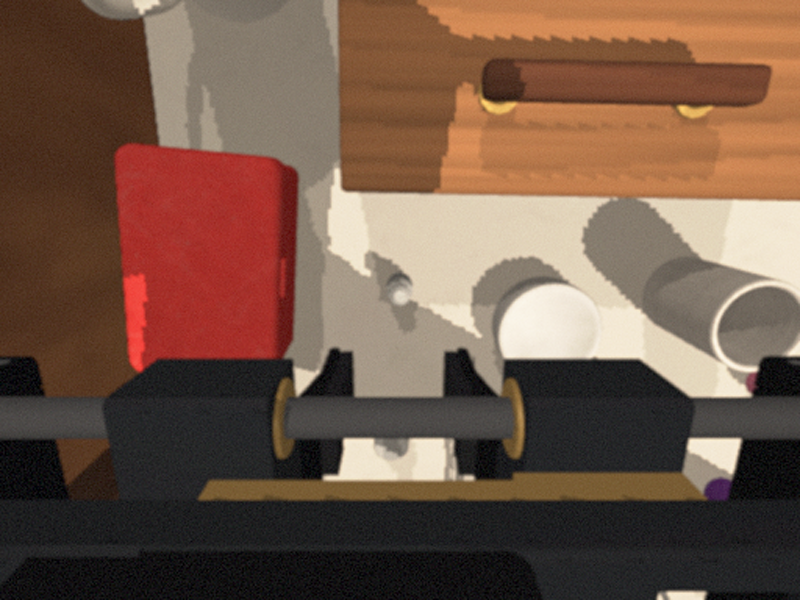

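The 50's knob is at (399,290), the red box edge at x≈293, the dish edge at x≈500. The bar runs from (485,80) to (768,85), and the roof's front edge runs from (342,189) to (800,200).

```bash
python3 - <<'E'
from h import *
k=1.5625
f=lambda u,v,z:np.round(pt('w8',u/k,v/k,z)*1e3,1)
p=f(399,290,.032);print(p);print(go(p[0]/1e3,p[1]/1e3,.0315,-74.5))
print('red edge gap',[np.linalg.norm((f(u,290,z)-f(399,290,.032))[:2]) for u,z in((278,.06),(297,.0))],'dish',np.linalg.norm((f(500,320,.02)-f(399,320,.02))[:2]))
e1,e2=f(484,80,.106),f(770,84,.106);print('bar',e1,e2,(e1+e2)/2,np.linalg.norm(e1-e2),np.degrees(np.arctan2(*(e1-e2)[1::-1])))
a,b=f(342,189,.079),f(800,200,.079);print('roof',a,b,np.degrees(np.arctan2(*(a-b)[1::-1])))
E
```

```text
[ 649.  -121.1   32. ]
(array([  9. ,   0.6, 108. ]), array([-0.   , -0.   ,  0.003]))
red edge gap [np.float64(63.869006568131304), np.float64(67.83877947015266)] dish 63.35147985643272
bar [ 645.4 -224.5  106. ] [ 542.5 -251.9  106. ] [ 593.95 -238.2   106.  ] 106.48553892430651 14.910621420955135
roof [ 689.8 -170.6   79. ] [ 487.7 -222.2   79. ] 14.322719978203555
```

servo_tool(commands=[[[0.6,8.5,0.5,30,0,0,0],[0.6,8.5,0.5,60,0,0,0],[0.6,8.5,0.5,85,0,0,0],[0.6,8.5,0.5,100,0,0,0],[0.6,8.5,0.5,107.5,0,0,0]]])

```text
time_s: 19.05
tcp_pos: [0.6483, -0.1206, 0.0301]
ee_rot: [[0.269, -0.963, -0.002], [-0.963, -0.269, -0.0], [-0.0, 0.002, -1.0]]
wrist_force: [0.8, -0.6, 0.5]
gripper_width: 0.397
gripper_force: 0.0
```

servo_tool(commands=[[[0.6,0,0,0,0,0,0],[0.6,0,0,0,0,0,0],[1,0,0,0,0,0,0],[1,0,0,0,0,0,0],[1,0,0,0,0,0,0]]])

```text
time_s: 19.55
tcp_pos: [0.6493, -0.1206, 0.0325]
ee_rot: [[0.269, -0.963, 0.001], [-0.963, -0.269, 0.0], [0.0, -0.001, -1.0]]
wrist_force: [-0.1, 0.4, 0.1]
gripper_width: 0.208
gripper_force: 0.0
```

servo_tool(commands=[[[1,0,0,0,0,0,0],[1,0,0,0,0,0,0],[1,0,0,-5,0,0,0],[1,0,0,-20,0,0,0],[1,0,0,-40,0,0,0]]])

```text
time_s: 20.05
tcp_pos: [0.6482, -0.1207, 0.0718]
ee_rot: [[0.269, -0.963, -0.002], [-0.963, -0.269, -0.0], [-0.001, 0.002, -1.0]]
wrist_force: [0.7, -0.3, -0.6]
gripper_width: 0.122
gripper_force: 30.0
```

```bash
python3 -c "
from h import *
st();print(go(.5438,.2350,.12,25.3))"
```

```text
t 20.05 tcp [ 648.2 -120.7   71.8] yaw -74.42 w 0.122 gf 30.0 F [ 0.7 -0.3 -0.6]
(array([-370.7,    5.2,  -48. ]), array([ 1.00e-03,  2.00e-03, -1.74e+00]))
```

servo_tool(commands=[[[1,0,0,-45,0,0,-0.1],[1,-35,0,-80,0,0,-0.25],[1,-80,1,-80,0,0,-0.4],[1,-125,2,-80,0,0,-0.55],[1,-170,2,-80,0,0,-0.7]]])

```text
time_s: 20.55
tcp_pos: [0.6008, 0.0439, 0.1534]
ee_rot: [[0.829, -0.559, 0.002], [-0.559, -0.829, 0.001], [0.001, -0.002, -1.0]]
wrist_force: [0.7, 1.1, -1.6]
gripper_width: 0.118
gripper_force: 30.0
```

```bash
python3 -c "
from h import *
st();print(go(.5438,.2350,.12,25.3))"
```

```text
t 20.55 tcp [600.8  43.9 153.4] yaw -34.0 w 0.118 gf 30.0 F [ 0.7  1.1 -1.6]
(array([-154.2, -126.5,   33.5]), array([-1.000e-03, -2.000e-03, -1.035e+00]))
```

servo_tool(commands=[[[1,-34,-28,0,0,0,-0.15],[1,-68,-56,5,0,0,-0.3],[1,-102,-84,15,0,0,-0.45],[1,-136,-112,28,0,0,-0.6],[1,-154,-126,33,0,0,-0.75]]])

```text
time_s: 21.05
tcp_pos: [0.5439, 0.2363, 0.1188]
ee_rot: [[0.987, 0.159, -0.0], [0.159, -0.987, 0.0], [0.0, -0.0, -1.0]]
wrist_force: [0.4, -0.1, -0.7]
gripper_width: 0.121
gripper_force: 30.0
```

servo_tool(commands=[[[1,0,0,0,0,0,-0.14],[1,0,0,0,0,0,-0.28],[1,0,0,0,0,0,-0.28],[1,0,0,0,0,0,-0.28],[1,0,0,0,0,0,-0.28]]])

```text
time_s: 21.55
tcp_pos: [0.5453, 0.2332, 0.1192]
ee_rot: [[0.909, 0.416, 0.001], [0.416, -0.909, 0.0], [0.001, -0.0, -1.0]]
wrist_force: [1.2, -0.6, -1.4]
gripper_width: 0.12
gripper_force: 30.0
```

```bash
python3 - <<'E'
from h import *
cap('wrist','w9');st();print(go(.544,.2348,.0485,25.3))
i=cv2.imread('pics/w9.png');cv2.imwrite('pics/w9b.png',cv2.resize(i[60:260,130:390],(780,600),interpolation=cv2.INTER_CUBIC)[:600])
E
```

```text
t 21.6 tcp [545.3 233.2 119.1] yaw 24.59 w 0.118 gf 30.0 F [ 0.4 -0.3 -0.7]
(array([-0.6, -2. , 70.6]), array([-0.   , -0.001, -0.012]))
```

View pics/w9b.png

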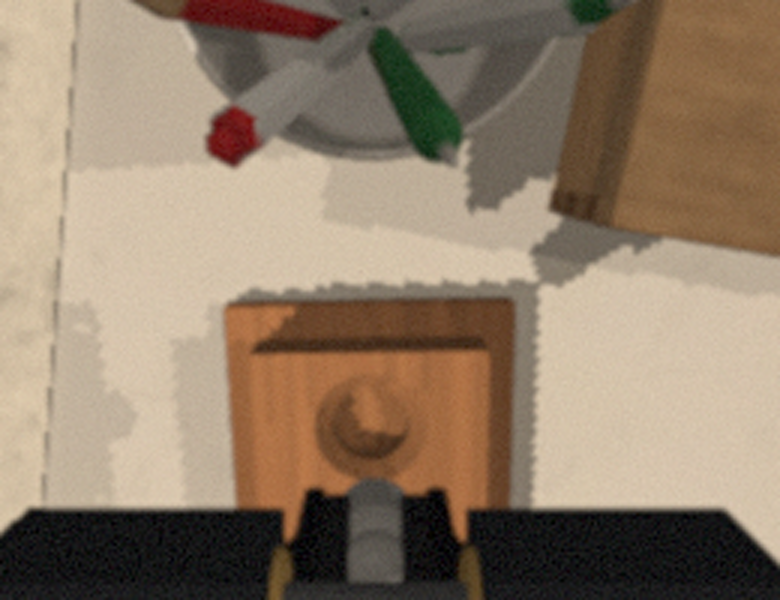

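The 50's bore mouth is at about (371,425). The pencils' tips at (233,160) and (447,155) are near the gripper body, so I'm checking that clearance too.

```bash
python3 - <<'E'
from h import *
s=r.sense();R=np.array(s['ee_rot']);
print(pt('w9',130+371/3,60+425/3,.03))
for u,v in((233,160),(447,158)):
  for z in(.1,.15): print(z,(R.T@(pt('w9',130+u/3,60+v/3,z)-s['tcp_pos'])*1e3).round())
E
```

```text
[0.54485871 0.235176   0.03      ]
0.1 [ 74. -28.  19.]
0.15 [ 74. -20. -31.]
0.1 [74. 13. 19.]
0.15 [ 74.   9. -31.]
```

servo_tool(commands=[[[1,-0.5,-2,10,0,0,-0.012],[1,-0.5,-2,30,0,0,-0.012],[1,-0.5,-2,48,0,0,-0.012],[1,-0.5,-2,60,0,0,-0.012],[1,-0.5,-2,67,0,0,-0.012]]])

```text
time_s: 22.1
tcp_pos: [0.5438, 0.2349, 0.0505]
ee_rot: [[0.903, 0.429, -0.001], [0.429, -0.903, -0.001], [-0.001, 0.0, -1.0]]
wrist_force: [0.4, 0.9, 0.1]
gripper_width: 0.116
gripper_force: 30.0
```

servo_tool(commands=[[[1,0,0,1,0,0,0],[1,0,0,3,0,0,0],[1,0,0,4,0,0,0],[1,0,0,4,0,0,0],[1,0,0,4,0,0,0]]])

```text
time_s: 22.6
tcp_pos: [0.5441, 0.2352, 0.0482]
ee_rot: [[0.903, 0.429, 0.001], [0.429, -0.903, 0.001], [0.001, -0.0, -1.0]]
wrist_force: [0.7, -1.1, 0.3]
gripper_width: 0.118
gripper_force: 30.0
```

servo_tool(commands=[[[0.7,0,0,0,0,0,0],[0.7,0,0,0,0,0,0],[0.7,0,0,0,0,0,0],[0.7,0,0,-10,0,0,0],[0.7,0,0,-50,0,0,0]]])

```text
time_s: 23.1
tcp_pos: [0.5412, 0.2333, 0.0945]
ee_rot: [[0.904, 0.428, -0.008], [0.428, -0.904, -0.006], [-0.01, 0.001, -1.0]]
wrist_force: [0.5, 0.1, -1.2]
gripper_width: 0.294
gripper_force: 0.0
```

servo_tool(commands=[[[0.6,0,0,-50,0,0,0],[0.6,-30,0,-90,0,0,0],[0.6,-50,0,-130,0,0,0],[0.6,-70,0,-150,0,0,0],[0.6,-75,0,-150,0,0,0]]])

```text
time_s: 23.6
tcp_pos: [0.4762, 0.203, 0.2527]
ee_rot: [[0.903, 0.429, 0.007], [0.429, -0.903, 0.005], [0.009, -0.002, -1.0]]
wrist_force: [0.9, 0.8, -0.3]
gripper_width: 0.4
gripper_force: 0.0
```

servo_tool(commands=[[[0.6,0,0,0,0,0,0],[0.6,0,0,0,0,0,0],[0.6,0,0,0,0,0,0],[0.6,0,0,0,0,0,0],[0.6,0,0,0,0,0,0]]])

```text
time_s: 24.1
tcp_pos: [0.4763, 0.2029, 0.2467]
ee_rot: [[0.903, 0.429, -0.001], [0.429, -0.903, -0.001], [-0.002, 0.001, -1.0]]
wrist_force: [0.1, 0.0, -1.1]
gripper_width: 0.4
gripper_force: 0.0
```

```bash
python3 - <<'E'
from h import *
cap('wrist','wa');st();print(go(.594,-.238,.20,14.6))
i=cv2.imread('pics/wa.png');cv2.imwrite('pics/wab.png',cv2.resize(i[60:260,130:390],(780,600),interpolation=cv2.INTER_CUBIC)[:600])
E
```

```text
t 24.15 tcp [476.2 202.9 246.9] yaw 25.38 w 0.4 gf 0.0 F [-0.5 -1.   0.1]
(array([-82.5, 448.8,  47.2]), array([0.001, 0.001, 0.188]))
```

View pics/wab.png

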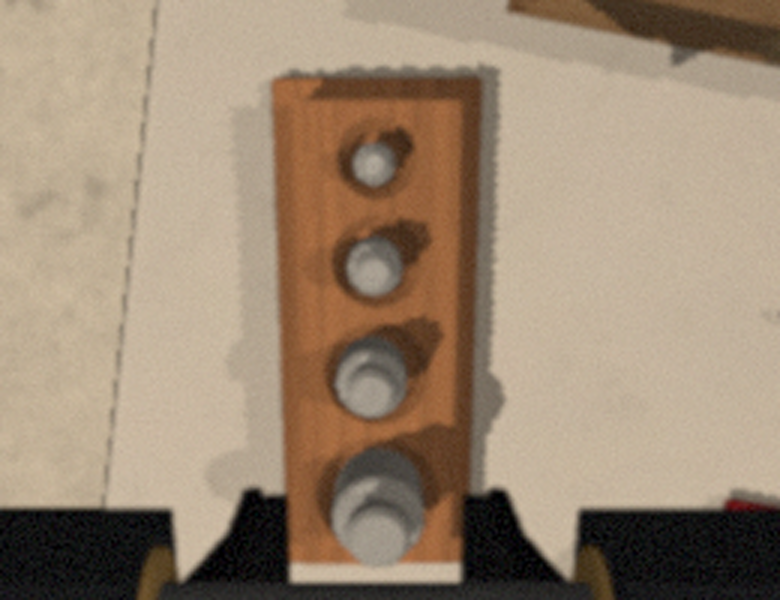

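All four weights stand upright in their bores, at crop positions (374,163), (373,270), (370,380) and (377,530). The board's far corners are (273,82) and (483,80), and the block's far corners (293,98) and (462,98). I'll refine the case pose from these.

```bash
python3 - <<'E'
from h import *
f=lambda u,v,z:(pt('wa',130+u/3,60+v/3,z)*1e3).round(1)[:2]
A,B=f(273,82,.008),f(483,80,.008);print('board far',A,B,np.linalg.norm(A-B),(A+B)/2)
L=f(286,490,.008);R_=f(463,490,.008);print('left edge ang',np.degrees(np.arctan2(*(A-L)[::-1])))
C,D=f(293,98,.03),f(462,98,.03);print('block far',C,D,np.linalg.norm(C-D),(C+D)/2)
E,F=f(290,563,.03),f(463,563,.03);print('block near',E,F,np.linalg.norm(E-F),(E+F)/2,((C+D+E+F)/4),np.degrees(np.arctan2(*(C-E)[::-1])),np.degrees(np.arctan2(*(D-F)[::-1])))
for (u,v),z in zip([(374,163),(374,271),(372,382),(378,533)],[.048,.056,.064,.076]): print(f(u,v,z))
G=np.array([[411.5,172.2],[461.5,197],[506.8,218.4],[544.1,235.2]])
P=np.polyfit([-68,-11,37.5,79.5],G[:,0]+1j*G[:,1],1);print(P[1],abs(P[0]),np.degrees(np.angle(P[0])))
E
```

```text
board far [552.9 287.5] [591.6 207.7] 88.68895083379894 [572.25 247.6 ]
left edge ang 25.494096766589205
block far [550.2 274.9] [579.2 213.8] 67.63290619217834 [564.7  244.35]
block near [363.1 193.4] [397.5 120.9] 80.24718063583292 [380.3  157.15] [472.5  200.75] 23.537745715621178 27.07985804612463
[541.5 234.9]
[504.7 217.5]
[465.6 199.8]
[412.9 172.1]
(472.40464369761776+201.624660418645j) 0.9989434853961568 25.43182464263929
```

servo_tool(commands=[[[0.4,-8,45,0,0,0,0.05],[0.4,-17,90,0,0,0,0.1],[0.4,-25,136,10,0,0,0.19],[0.4,-33,181,20,0,0,0.19],[0.4,-41,226,30,0,0,0.19]]])

```text
time_s: 24.65
tcp_pos: [0.5364, -0.0206, 0.2173]
ee_rot: [[0.968, 0.251, 0.0], [0.251, -0.968, 0.0], [0.0, 0.0, -1.0]]
wrist_force: [0.5, 1.0, 0.3]
gripper_width: 0.593
gripper_force: 0.0
```

```bash
python3 -c "
from h import *
st();print(go(.594,-.238,.19,14.6))"
```

```text
t 24.65 tcp [536.4 -20.6 217.3] yaw 14.52 w 0.593 gf 0.0 F [0.5 1.  0.3]
(array([  1.3, 224.9,  27.3]), array([ 0.   , -0.   , -0.001]))
```

servo_tool(commands=[[[0.4,0,45,5,0,0,0],[0.4,0,90,10,0,0,0],[0.4,1,135,15,0,0,0],[0.4,1,180,20,0,0,0],[0.4,1,225,27,0,0,0]]])

```text
time_s: 25.15
tcp_pos: [0.5938, -0.2385, 0.1904]
ee_rot: [[0.968, 0.25, 0.0], [0.25, -0.968, -0.0], [0.0, 0.0, -1.0]]
wrist_force: [1.2, 0.5, -0.5]
gripper_width: 0.598
gripper_force: 0.0
```

servo_tool(commands=[[[0.4,0,0,0,0,0,0],[0.4,0,0,0,0,0,0],[0.4,0,0,0,0,0,0],[0.4,0,0,0,0,0,0],[0.4,0,0,0,0,0,0]]])

```text
time_s: 25.65
tcp_pos: [0.5935, -0.2353, 0.1913]
ee_rot: [[0.968, 0.252, 0.001], [0.252, -0.968, -0.0], [0.001, 0.0, -1.0]]
wrist_force: [-0.2, -0.5, 0.2]
gripper_width: 0.6
gripper_force: 0.0
```

```bash
python3 - <<'E'
from h import *
c=cap('wrist','wc');st();print(go(.594,-.238,.095,14.6))
i=c['pixels'].astype(int)
# bar profile across (tool y ~ image columns): sharp colour change at some rows
print([px('wc',[.594+d*np.cos(np.radians(14.6)),-.238+d*np.sin(np.radians(14.6)),.109]).round() for d in(-.053,0,.053)])
for v in(120,140,160,180,200): print(v,i[v,215:300:3].sum(1)//3)
E
```

```text
t 25.7 tcp [ 593.4 -235.4  191.3] yaw 14.6 w 0.598 gf 0.0 F [ 0.3 -0.7  0.8]
(array([-0.2,  2.6, 96.3]), array([ 0.   , -0.001, -0.   ]))
[array([259., 261.]), array([259., 204.]), array([259., 141.])]
120 [74 76 78 82 81 81 80 84 83 80 77 70 71 79 79 77 73 80 79 85 86 78 85 82
 82 83 78 80 69]
140 [71 73 81 79 77 80 90 83 84 83 70 78 79 61 54 57 55 69 76 83 79 82 85 83
 82 83 79 74 76]
160 [111 121 125 118 110 118 118 118 117 119 107 119 114  36  45  47  52  43
  72  84  76  79  83  83  86  83  75  70  71]
180 [116 122 120 122 109 113 116 118 118 117  97 113 114  47  44  47  48  57
  69  85  79  77  99 133 134 124 118 124 115]
200 [146 121 114 121 118 114 109 120 114 119 108 108 111  74  70  67  61  49
  79  86  79  75  83 133 135 121 117 118 128]
```

Pixel rows give the bar at columns 253–270 (predicted centre 259, seen 261), with its far end at row ~140 as predicted. I'll descend to the bar.

servo_tool(commands=[[[0.4,0,4,30,0,0,0],[0.4,0,4,60,0,0,0],[0.4,0,4,80,0,0,0],[0.4,0,4,90,0,0,0],[0.4,0,4,95,0,0,0]]])

```text
time_s: 26.2
tcp_pos: [0.5942, -0.2399, 0.0951]
ee_rot: [[0.968, 0.251, -0.001], [0.251, -0.968, -0.0], [-0.001, -0.0, -1.0]]
wrist_force: [0.6, 0.3, 0.1]
gripper_width: 0.599
gripper_force: 0.0
```

servo_tool(commands=[[[0.4,0,0,0,0,0,0],[0.4,0,0,0,0,0,0],[1,0,0,0,0,0,0],[1,0,0,0,0,0,0],[1,0,0,0,0,0,0]]])

```text
time_s: 26.7
tcp_pos: [0.5945, -0.2404, 0.0963]
ee_rot: [[0.968, 0.25, 0.001], [0.25, -0.968, -0.0], [0.001, 0.0, -1.0]]
wrist_force: [-1.1, -0.3, -0.5]
gripper_width: 0.412
gripper_force: 0.0
```

servo_tool(commands=[[[1,0,0,0,0,0,0],[1,0,0,0,0,0,0],[1,0,0,0,0,0,0],[1,0,0,0,0,0,0],[1,0,0,0,0,0,0]]])

```text
time_s: 27.2
tcp_pos: [0.5942, -0.2402, 0.0956]
ee_rot: [[0.968, 0.251, -0.0], [0.251, -0.968, 0.0], [-0.0, -0.0, -1.0]]
wrist_force: [0.3, 1.6, 0.4]
gripper_width: 0.157
gripper_force: 30.0
```

servo_tool(commands=[[[1,0,0,-5,0,0,0],[1,0,0,-15,0,0,0],[1,0,0,-35,0,0,0],[1,0,0,-60,0,0,0],[1,0,0,-90,0,0,0]]])

```text
time_s: 27.7
tcp_pos: [0.5934, -0.2402, 0.1859]
ee_rot: [[0.968, 0.25, -0.003], [0.25, -0.968, 0.001], [-0.002, -0.001, -1.0]]
wrist_force: [0.1, -0.1, -3.5]
gripper_width: 0.158
gripper_force: 30.0
```

servo_tool(commands=[[[1,0,0,-25,0,0,0],[1,0,0,-40,0,0,0],[1,0,0,-45,0,0,0],[1,0,0,-45,0,0,0],[1,0,0,-45,0,0,0]]])

```text
time_s: 28.2
tcp_pos: [0.5935, -0.2401, 0.2294]
ee_rot: [[0.968, 0.25, -0.002], [0.25, -0.968, 0.001], [-0.002, -0.001, -1.0]]
wrist_force: [-0.7, 0.5, -3.0]
gripper_width: 0.161
gripper_force: 30.0
```

```bash
python3 -c "
from h import *
st();print(go(.4722,.201,.23,25.4))"
```

```text
t 28.2 tcp [ 593.5 -240.1  229.4] yaw 14.48 w 0.161 gf 30.0 F [-0.7  0.5 -3. ]
(array([-7.200e+00, -4.574e+02,  1.000e-01]), array([-0.002,  0.002, -0.191]))
```

Moving the cover gently toward the case (457 mm), with the weight hanging on the bar at 3.4 N as expected.

servo_tool(commands=[[[1,0,-20,0,0,0,0],[1,0,-50,0,0,0,0],[1,-2,-85,0,0,0,-0.05],[1,-2,-120,0,0,0,-0.1],[1,-3,-155,0,0,0,-0.15]]])

```text
time_s: 28.7
tcp_pos: [0.5514, -0.0899, 0.2291]
ee_rot: [[0.919, 0.394, -0.003], [0.394, -0.919, -0.0], [-0.003, -0.001, -1.0]]
wrist_force: [-0.0, -0.3, -3.7]
gripper_width: 0.156
gripper_force: 30.0
```

```bash
python3 -c "
from h import *
st();print(go(.4722,.201,.23,25.4))"
```

```text
t 28.7 tcp [551.4 -89.9 229.1] yaw 23.19 w 0.156 gf 30.0 F [-0.  -0.3 -3.7]
(array([  41.7, -298.6,   -0.6]), array([-0.001,  0.003, -0.039]))
```

servo_tool(commands=[[[1,5,-35,0,0,0,-0.03],[1,10,-70,0,0,0,-0.039],[1,15,-105,0,0,0,-0.039],[1,20,-140,0,0,0,-0.039],[1,25,-175,0,0,0,-0.039]]])

```text
time_s: 29.2
tcp_pos: [0.5057, 0.0808, 0.2295]
ee_rot: [[0.904, 0.428, -0.002], [0.428, -0.904, -0.001], [-0.002, -0.0, -1.0]]
wrist_force: [1.6, 0.5, -3.1]
gripper_width: 0.154
gripper_force: 30.0
```

servo_tool(commands=[[[1,4,-35,0,0,0,0],[1,9,-65,0,0,0,0],[1,12,-95,0,0,0,0],[1,14,-115,0,0,0,0],[1,15,-122,0,0,0,0]]])

```text
time_s: 29.7
tcp_pos: [0.4671, 0.1977, 0.2295]
ee_rot: [[0.903, 0.43, -0.002], [0.43, -0.903, -0.001], [-0.002, 0.0, -1.0]]
wrist_force: [0.1, -0.3, -3.5]
gripper_width: 0.157
gripper_force: 30.0
```

servo_tool(commands=[[[1,0,0,0,0,0,0],[1,0,0,0,0,0,0],[1,0,0,0,0,0,0],[1,0,0,0,0,0,0],[1,0,0,0,0,0,0]]])

```text
time_s: 30.2
tcp_pos: [0.4684, 0.1958, 0.2307]
ee_rot: [[0.904, 0.427, -0.0], [0.427, -0.904, -0.0], [-0.0, 0.0, -1.0]]
wrist_force: [-0.4, 0.4, -3.1]
gripper_width: 0.157
gripper_force: 30.0
```

```bash
python3 -c "
from h import *
st();print(go(.4722,.201,.14,25.4))"
```

```text
t 30.2 tcp [468.4 195.8 230.7] yaw 25.27 w 0.157 gf 30.0 F [-0.4  0.4 -3.1]
(array([ 5.6, -3.1, 90.7]), array([ 0.   ,  0.   , -0.002]))
```

servo_tool(commands=[[[1,3,-2,0,0,0,0],[1,5.5,-3,10,0,0,0],[1,5.5,-3,25,0,0,0],[1,5.5,-3,40,0,0,0],[1,5.5,-3,50,0,0,0]]])

```text
time_s: 30.7
tcp_pos: [0.4714, 0.2012, 0.1788]
ee_rot: [[0.904, 0.428, -0.002], [0.428, -0.904, -0.001], [-0.002, 0.0, -1.0]]
wrist_force: [0.4, -0.4, -4.0]
gripper_width: 0.154
gripper_force: 30.0
```

servo_tool(commands=[[[1,0,0,10,0,0,0],[1,0,0,20,0,0,0],[1,0,0,30,0,0,0],[1,0,0,35,0,0,0],[1,0,0,38,0,0,0]]])

```text
time_s: 31.2
tcp_pos: [0.4719, 0.2014, 0.1421]
ee_rot: [[0.904, 0.428, -0.0], [0.428, -0.904, -0.0], [-0.001, 0.0, -1.0]]
wrist_force: [-0.4, -0.9, -3.0]
gripper_width: 0.157
gripper_force: 30.0
```

```bash
python3 - <<'E'
from h import *
st();print(go(.4722,.201,.1036,25.4))
c=cap('top','t9');cap('scene','s9')
# expected cover roof corners and bar ends in top image vs colour edges
e=np.exp(1j*np.radians(25.4))
for a,b in((-111,43),(111,43),(111,-43),(-111,-43)):
    p=472.2+201j+(a+1j*b)*e;print('roof',px('t9',[p.real/1e3,p.imag/1e3,.123]).round(1),'board',px('t9',[*(lambda q:(q.real/1e3,q.imag/1e3))(472.2+201j+(a*113/111+1j*b*45/43)*e),.008]).round(1))
E
```

```text
t 31.2 tcp [471.9 201.4 142.1] yaw 25.34 w 0.157 gf 30.0 F [-0.4 -0.9 -3. ]
(array([ 0.1,  0.5, 38.5]), array([ 0.   ,  0.001, -0.001]))
roof [146.1 260.2] board [160.1 255.4]
roof [101.2 167.4] board [120. 173.]
roof [137.  149.4] board [152.7 156.6]
roof [182.4 241.8] board [193.1 238.6]
```

servo_tool(commands=[[[1,0,0.5,5,0,0,0],[1,0,0.5,10,0,0,0],[1,0,0.5,14,0,0,0],[1,0,0.5,18,0,0,0],[1,0,0.5,20,0,0,0]]])

```text
time_s: 31.8
tcp_pos: [0.4719, 0.2009, 0.1222]
ee_rot: [[0.904, 0.428, -0.001], [0.428, -0.904, -0.0], [-0.001, 0.0, -1.0]]
wrist_force: [0.0, 0.4, -3.0]
gripper_width: 0.155
gripper_force: 30.0
```

servo_tool(commands=[[[1,0,0,4,0,0,0],[1,0,0,8,0,0,0],[1,0,0,12,0,0,0],[1,0,0,15,0,0,0],[1,0,0,16.5,0,0,0]]])

```text
time_s: 32.3
tcp_pos: [0.472, 0.2009, 0.1057]
ee_rot: [[0.904, 0.428, -0.001], [0.428, -0.904, -0.0], [-0.001, 0.0, -1.0]]
wrist_force: [0.3, 0.3, -2.7]
gripper_width: 0.16
gripper_force: 30.0
```

servo_tool(commands=[[[1,0,0,1,0,0,0],[1,0,0,2,0,0,0],[1,0,0,2,0,0,0],[1,0,0,2,0,0,0],[1,0,0,2,0,0,0]]])

```text
time_s: 32.8
tcp_pos: [0.4722, 0.2011, 0.1043]
ee_rot: [[0.904, 0.428, 0.0], [0.428, -0.904, 0.0], [0.0, -0.0, -1.0]]
wrist_force: [0.5, -0.4, -3.4]
gripper_width: 0.159
gripper_force: 30.0
```

servo_tool(commands=[[[1,0,0,1,0,0,0],[1,0,0,1.5,0,0,0],[1,0,0,2,0,0,0],[1,0,0,2,0,0,0],[1,0,0,2,0,0,0]]])

```text
time_s: 33.3
tcp_pos: [0.4722, 0.2014, 0.1034]
ee_rot: [[0.904, 0.428, 0.001], [0.428, -0.904, 0.001], [0.001, -0.0, -1.0]]
wrist_force: [-2.9, 1.0, 6.2]
gripper_width: 0.16
gripper_force: 30.0
```

Contact came at TCP 103.4 mm, against 103.6 expected for seated. Releasing and backing off.

servo_tool(commands=[[[0.5,0,0,-1,0,0,0],[0.5,0,0,-1,0,0,0],[0.5,0,0,-1,0,0,0],[0.5,0,0,-1,0,0,0],[0.5,0,0,-1,0,0,0]]])

```text
time_s: 33.8
tcp_pos: [0.4722, 0.201, 0.103]
ee_rot: [[0.904, 0.428, -0.0], [0.428, -0.904, -0.0], [-0.0, 0.0, -1.0]]
wrist_force: [-0.3, 0.9, -0.4]
gripper_width: 0.473
gripper_force: 0.0
```

servo_tool(commands=[[[0.5,0,0,-10,0,0,0],[0.5,0,0,-40,0,0,0],[0.5,0,0,-80,0,0,0],[0.5,0,0,-120,0,0,0],[0.5,0,0,-140,0,0,0]]])

```text
time_s: 34.3
tcp_pos: [0.4735, 0.2017, 0.248]
ee_rot: [[0.904, 0.428, 0.006], [0.428, -0.904, 0.004], [0.007, -0.001, -1.0]]
wrist_force: [-0.1, 0.3, 0.0]
gripper_width: 0.494
gripper_force: 0.0
```

```bash
python3 - <<'E'
from h import *
st();c=cap('wrist','we');i=c['pixels'].astype(int)
e=np.exp(1j*np.radians(25.4))
def W(a,b,z):
    p=472.2+201.2j+(a+1j*b)*e;return px('we',[p.real/1e3,p.imag/1e3,z]).round(1)
print('roof if seated',W(111,43,.087),W(111,-43,.087),'bar far',W(53,0,.117),'z+15',W(111,43,.102),W(111,-43,.102))
hsv=cv2.cvtColor(c['pixels'],cv2.COLOR_RGB2HSV);m=(hsv[...,1]>100)&(hsv[...,0]<20)
for v in range(60,220,15):
    q=np.flatnonzero(m[v,150:350])+150;print(v,q[:1],q[-1:],len(q))
print('col255',np.flatnonzero(m[:220,240])[:3],np.flatnonzero(m[:220,280])[:3])
E
```

```text
t 34.3 tcp [473.5 201.7 248. ] yaw 25.37 w 0.494 gf 0.0 F [-0.1  0.3  0. ]
roof if seated [213.   78.1] [298.3  78.1] bar far [255.7 138.8] z+15 [210.8  76.2] [300.5  76.1]
60 [300] [349] 50
75 [] [] 0
90 [214] [296] 83
105 [214] [295] 82
120 [215] [294] 80
135 [215] [294] 80
150 [216] [293] 78
165 [216] [293] 78
180 [217] [292] 76
195 [217] [292] 76
210 [218] [291] 74
col255 [ 3 17 18] [78 79 80]
```

The cover's edges sit where a seated cover should (row 78, columns 214–296), so I'm handing in.

```bash
python3 -c "
from h import *
print(r.finish_job())"
```

```text
the job is handed in; nothing more can be done
None
```

The job is handed in at about 34 s: all four knob weights stand upright in their own bores, and the cover is fully down over the block. The hooked weight, plain cylinder, slotted weight and sample cup were not touched.

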